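# Tip the standing parcel into the scanning outline

### The arm

A 6-joint arm with a two-finger parallel gripper is mounted at the origin on a cart in front of the work surface, level with it; the furniture and walls round the work are solid. World frame = base frame: x ahead of the robot, y to its left, z up, the work surface at z = 0. Lengths are in m, angles in rad, forces in N, time in s.
With the tool pointing down it reaches from about 0.25 to 0.725 m from the base axis. Payload 4 kg.
Tool frame: the origin (TCP) lies between the finger pads; the fingertips stand 22 mm ahead of it and the grasp point (between the pads) lies 3 mm ahead of it; z points along the fingers, y is the line along which they close (so a half turn about z gives the same grasp; the last joint's range is limited). The gripper opens to 85 mm and grips with 20 to 120 N. Pads are 22 mm wide; open, the fingers measure 114 mm over their backs; the gripper's body (76 mm by 85 mm) begins 54 mm behind the grasp point. The pads swing forward as they close: fully open they stand 13 mm farther back than shut.
Start: joints at [1.127, 0.241, 0.005, 1.335, 0, 1.571], TCP at [0.215, 0.452, 0.253] pointing down, gripper open.
Joint ranges: [-2.72, 2.72], [-1.05, 1.87], [-1.09, 1.28], [-1.99, 2.15], [-1.42, 1.44], [-3.14, 3.14]. Speed limits (rad/s): [2.79, 2.79, 3.14, 3.14, 3.14, 3.14].

### API

Orientations are given as a rotation vector (axis times angle).
In Python, from bench import telemetry, vision, hand_in, models gives the robot as it stands.
- The arm moves only by the tool step_arm, never from a script. Its argument "steps" is a list of rows, each a list of 2 entries, a list of its own where there are three numbers: the shift along the tool's x, y, z in cm, then the turn, a rotation vector about the tool's x, y, z in degrees. In form: [[[tx, ty, tz], [ax, ay, az]], ...]. A call has 1 to 20 rows; each row is the pose to reach, as a shift and turn from the pose commanded when the call began, along the tool's axes at that moment; what a row does not reach only later rows make up. A row lasts 1/8 s, in which the tool goes at most 62.5 mm and 10.7 degrees, less where a joint would pass 70% of its speed; a pose out of reach is approached as far as the arm can. A call with a gripper value outside its range is refused whole. "claw" is the opening in per cent of the stroke, from 0 (shut) to 100 (fully open), set as the call begins (left out, the last holds). The fingers move at their own pace and stop on an object; "force" is the grip in N (left out, the last holds). Time passes only in rows, so rows that repeat a pose let the fingers close. It gives the time, the measured TCP pose, the force, the opening and the grip force at its end, in the units of the state.
- telemetry.get_obs(): the state, without advancing time (a new reading comes with each control period).
- vision.camera(name): name is "side" or "top"; returns (picture, depth): 384x512x3 uint8, blue, green, red; 384x512 float32, m along the optical axis (not along the pixel's ray), 0 where there is no reading.
- vision.get_calibration(name): a dict with "fx", "fy", "cx", "cy" (pixels), "R" (3x3) and "t" (3): a world point X has camera coordinates R X + t. Camera axes: x right, y down, z forward; pixel columns grow to the right and rows downward; lengths in m; the calibration is good to about 2 mm. A picture is of the moment at which its call begins. get_calibration takes no time and is no camera call.
- hand_in(): hands the job in; it is judged then, once.
Trained networks look in the newest picture that a camera, given by its name, has taken for a name from the list of things; names that differ only in an ending like _2 or _b are one class to them, and where a whole thing is asked for, a point or a joint stands for the part that bears it (a point fixed in the world has none). Each returns a list of dicts, best first, with "score" (0 to 1); they miss things now and then, are a little off and sometimes report something else, mostly with a low value. They report only what shows in the picture. A call takes as long as a camera call. They do not tell look-alikes from the thing itself.
- models.silhouettes(thing, camera): "region" (384x512 bool, what is visible of it).
- models.tip_of(thing, camera): "xyz" ([x, y, z] in m, in world coordinates, good to about 4 mm: a listed point, or the origin of a listed thing).
The state is a dict: "time": time; "q": joint angles; "joint_velocities": joint speeds; "tau": joint torques, N m; "position": TCP position; "eef_rot": TCP orientation; "ft_force": force on the tool from outside, world axes, zero at the start; "torque": the same for the moment, N m; "grip_width": opening from 0.0 (shut) to 1.0 (fully open); "finger_force": force on a finger pad.
Only numpy, scipy, OpenCV 4.12 (cv2) and the standard library are available. Lean on these libraries where they do the work, as an engineer would, in place of code of your own. Each camera call takes 0.05 s, during which the arm holds its last target. There are 200 camera calls.

### The job

The parcel has to lie with its label up inside the white outline of the packing mat, ready for scanning. Without pinching or lifting it, push it low down so that it slides forward, still standing, until it stands wholly on the blue band and comes to rest there a moment; then push it near its top so that it tips away from the robot and comes to lie, label up, wholly inside the outline (on the line is all right). Leave the glue stick, the jar and the binder clip on the mat where they stand.

Things in the scene. Friction and masses are not known exactly. Their poses are not given: they have to be found in the camera images.
- mat: Dark green packing mat, fixed, flat, 390 x 320 x 3 mm (x -185 to +205, y -160 to +160). Origin: on the desk under the centre of the blue band; x points the way the parcel must slide and fall (away from the robot, turned up to 0.35 rad), y left, z up; its top is at z = 3 mm. The blue band, the near end of the white outline, covers x -37.5 to +37.5, y -75 to +75 mm
- outline_center (a point): Centre of the white outline on the mat's top, 77.5 mm ahead of the band's centre along the mat's x. The outline measures 230 (x) x 150 (y) mm over its outer edges, line 6 mm wide; in the mat's frame x -37.5 to +192.5, y -75 to +75 mm
- parcel: Brown rigid parcel, loose, 0.17 to 0.35 kg, 45 (x) x 100 (y) x 140 (z) mm, standing on its 45 x 100 mm underside on the mat, 85 to 110 mm before the band's centre (mat x), up to 15 mm aside. Origin: centre of its underside; z up while it stands; x out of its plain front face, along the mat's x within 0.12 rad; the white label is on the -x face, towards the robot
- parcel_back: The label-side wall of the parcel (its rear 10 mm), part of it; origin the same as the parcel's. Pushing here is what the job needs
- parcel_front: The plain front wall of the parcel (its front 10 mm), part of it; origin the same as the parcel's. Fingers on front and label wall at once, while it stands, count as pinching
- parcel_foot (a point): Middle of the parcel's front foot edge (parcel frame: x 22.5 mm, y 0, z 0). Pushed within 25 mm of the foot the parcel slides upright; pushed on the label face near the top it tips over this edge, falls by itself once it leans over 0.31 rad (about 40 mm of push 120 mm up), and may creep a few mm as it lands. This edge must stay on the mat
- foot_left (a point): Left corner of the parcel's front face at the foot (parcel frame: 22.5, 50, 0 mm)
- foot_right (a point): Right corner of the front face at the foot (22.5, -50, 0 mm)
- head_left (a point): Left corner of the front face at the top (22.5, 50, 140 mm)
- head_right (a point): Right corner of the front face at the top (22.5, -50, 140 mm)
- glue_stick: Standing glue stick, dark teal and white, 25 mm diameter, 96 mm high, loose bystander on the mat beside the outline; origin: centre of its underside
- jar: Small round jar with a white lid, 68 mm diameter, 43 mm high, loose bystander on the mat beside the outline; origin: centre of its underside
- binder_clip: Black binder clip standing on its back, 36 x 28 x 37 mm, loose bystander on the mat beside the outline; origin: centre of its underside
Not all that is in view belongs to the job. There is more than one size of the parcel; the job needs the smaller.

How it is judged:
By the outcome, as a careful person would: the job done as asked, in the order asked, and still so for the second after the job is handed in, with the robot touching nothing.
It also fails if it takes over 43 s, if anything falls off the work surface, if the arm or the gripper's body presses on something with over 40 N, if the wrist force passes 120 N, or if a joint passes its speed limit or range.

## Working session

There is one attempt and no reset: what is moved stays moved. The work goes in short steps, Python scripts to look and compute and a tool call to move; the robot and the scene stay as the last step left them, time stands still between calls to the robot, and variables do not carry over. Pictures are saved under pics/ and viewed, at most 10 in all, crops included, and the job is handed in when it is done.

Besides the shell and the picture viewer there is one more tool, called by a JSON object that holds its "api" and its "payload", one argument or row to a line. step_arm: Moves the arm, as the interface text tells. Its arguments: {"type":"object","properties":{"steps":{"type":"array"},"claw":{"type":"number"},"force":{"type":"number"}},"required":["steps"]}

```bash
mkdir -p pics; cat > h.py <<'E'
import numpy as np,cv2
from bench import telemetry, vision, hand_in, models
from scipy.spatial.transform import Rotation as Ro
def tips(names,cams=("top","side")):
    for c in cams:
        vision.camera(c)
        for n in names:
            for d in models.tip_of(n,c)[:3]: print(c,n,np.round(d["xyz"],4),round(d["score"],2))
E
python3 - <<'E'
from h import *
o=telemetry.get_obs();print({k:np.round(v,3) for k,v in o.items()})
ims=[]
for c in("top","side"):
    p,d=vision.camera(c);ims.append(p)
    for n in ["parcel","mat","outline_center","parcel_foot","foot_left","foot_right","head_left","head_right","glue_stick","jar","binder_clip"]:
        for r in models.tip_of(n,c)[:3]: print(c,n,np.round(r["xyz"],4),round(r["score"],2))
cv2.imwrite("pics/a.png",ims[0]);cv2.imwrite("pics/b.png",ims[1])
E
```

```text
{'time': np.float64(0.0), 'q': array([1.127, 0.241, 0.004, 1.335, 0.   , 1.571]), 'joint_velocities': array([-0.   , -0.002, -0.   ,  0.002, -0.001,  0.   ]), 'tau': array([-1.0000e-03, -3.7232e+01,  2.5241e+01,  1.7000e-02, -0.0000e+00,
       -0.0000e+00]), 'position': array([0.214, 0.451, 0.252]), 'eef_rot': array([-6.910e-01, -3.064e+00,  3.000e-03]), 'ft_force': array([-0.255,  0.401,  1.331]), 'torque': array([-0.012, -0.026, -0.016]), 'finger_force': np.float64(0.0), 'grip_width': np.float64(0.999)}
top parcel [ 0.7767 -0.2772 -0.    ] 0.66
top parcel [0.5109 0.0034 0.0015] 0.56
top mat [0.5921 0.0209 0.0006] 0.71
top outline_center [ 0.6689  0.0409 -0.0021] 0.69
top parcel_foot [ 0.805  -0.2946 -0.0015] 0.82
top foot_left [ 0.8478 -0.2281  0.0043] 0.85
top foot_right [ 0.7773 -0.3509 -0.0036] 0.8
top head_left [ 0.8435 -0.2292  0.1976] 0.86
top head_left [0.5665 0.1472 0.0018] 0.62
top head_left [0.5262 0.054  0.141 ] 0.59
top head_right [ 0.5386 -0.0445  0.1457] 0.94
top head_right [ 0.7768 -0.3501  0.197 ] 0.6
top head_right [ 0.5144 -0.0019  0.005 ] 0.4
top glue_stick [0.5702 0.1484 0.0027] 0.57
top jar [ 0.6416 -0.0996  0.0044] 0.65
top binder_clip [0.694  0.1622 0.0067] 0.57
side parcel [ 7.855e-01 -2.692e-01  5.000e-04] 0.72
side parcel [0.511  0.0018 0.0014] 0.65
side mat [ 5.879e-01  1.840e-02 -2.000e-04] 0.58
side outline_center [ 0.5126  0.0024 -0.0026] 0.75
side outline_center [0.6714 0.0374 0.0037] 0.64
side parcel_foot [0.5349 0.0021 0.0006] 0.64
side foot_left [ 0.8453 -0.227   0.0033] 0.85
side foot_left [0.5233 0.0555 0.0035] 0.59
side foot_right [ 0.5415 -0.0457  0.0014] 0.74
side foot_right [0.5256 0.0562 0.004 ] 0.58
side head_left [ 0.8448 -0.2285  0.1961] 0.59
side head_right [0.7018 0.1665 0.0026] 0.74
side head_right [ 0.7767 -0.3531  0.2008] 0.68
side jar [ 0.642  -0.0962 -0.    ] 0.7
side binder_clip [0.7023 0.1634 0.0042] 0.68
side binder_clip [ 0.5708  0.1455 -0.0008] 0.59
```

View pics/a.png

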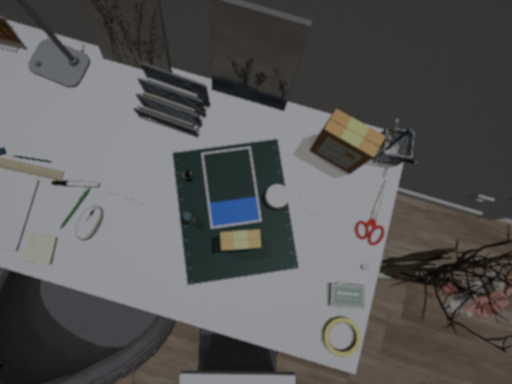

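View pics/b.png

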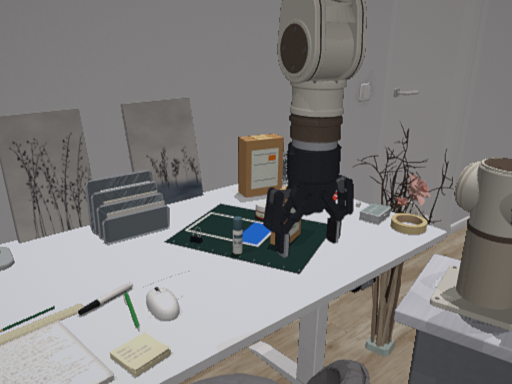

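The top picture shows two parcels. The smaller is on the mat at about (240,240), behind the blue band at (234,212). The larger is off the mat at about (347,142). The one on the mat fits: it is the smaller size and stands before the band. I'll confirm this in a crop and fit the poses.

```bash
cat >> h.py <<'E'
def plane(px,c,z):
    k=vision.get_calibration(c);R,t=np.array(k["R"]),np.array(k["t"])
    px=np.atleast_2d(px).astype(float)
    r=np.c_[(px[:,0]-k["cx"])/k["fx"],(px[:,1]-k["cy"])/k["fy"],np.ones(len(px))]@R
    o=-R.T@t
    return o+r*((z-o[2])/r[:,2])[:,None]
def cloud(c):
    p,d=vision.camera(c);k=vision.get_calibration(c);R,t=np.array(k["R"]),np.array(k["t"])
    v,u=np.mgrid[:384,:512]
    P=np.stack([(u-k["cx"])/k["fx"]*d,(v-k["cy"])/k["fy"]*d,d],-1)
    return p,d,(P-t)@R
def rect(xy):
    (c,s,a)=cv2.minAreaRect((np.asarray(xy)[:,:2]*1000).astype(np.float32)); return np.round(c,1),np.round(s,1),round(a,2)
E
python3 - <<'E'
from h import *
p,d,W=cloud("top")
hsv=cv2.cvtColor(p,cv2.COLOR_BGR2HSV)
roi=np.zeros((384,512),bool);roi[130:290,165:305]=1
b=(hsv[...,0]>105)&(hsv[...,0]<125)&(hsv[...,1]>150)&(hsv[...,2]>80)&roi
v,u=np.nonzero(b);P=plane(np.c_[u,v],"top",.003);print("blue",b.sum(),rect(P),P.mean(0))
g=(p.min(-1)>110)&roi&(hsv[...,1]<80)
n,l,s,_=cv2.connectedComponentsWithStats(g.astype(np.uint8))
for i in range(1,n):
    if s[i,4]>20:
        v,u=np.nonzero(l==i);print("white",s[i],rect(plane(np.c_[u,v],"top",.003)))
k=vision.get_calibration("top");print({a:np.round(q,3).tolist() for a,q in k.items()})
m=roi&(abs(W[...,2]-.143)<.012)&(W[...,0]<.6)&(abs(W[...,1])<.1)
print("ptop",m.sum(),rect(W[m]),W[m].mean(0))
for r in models.silhouettes("parcel","top"): 
    q=r["region"];v,u=np.nonzero(q);print(r["score"],u.min(),u.max(),v.min(),v.max())
c=cv2.resize(p[130:290,165:305],None,fx=3.7,fy=3.7,interpolation=cv2.INTER_CUBIC);cv2.imwrite("pics/c.png",c)
E
```

```text
blue 1004 (array([601.8,  26.2]), array([ 67.1, 130.7]), 9.94) [0.60123768 0.02651932 0.003     ]
white [ 165  130  140  160 8268] (array([610.7,  22.7]), array([473.4, 424.2]), 2.04)
white [201 147  61  82 404] (array([671.9,  38.3]), array([228.8, 150.1]), 9.77)
white [234 231  14  17 216] (array([517.8,   4.4]), array([46.1, 37.7]), 1.87)
{'fx': 358.001, 'fy': 358.001, 'cx': 250.983, 'cy': 190.142, 'R': [[0.025, -0.999, 0.031], [-0.985, -0.03, -0.167], [0.168, -0.027, -0.985]], 't': [-0.039, 0.653, 0.955]}
ptop 722 (array([511.7,   6.5]), array([ 45.4, 100. ]), 5.47) [0.51157966 0.00673258 0.14410224]
0.92 310 383 109 173
0.85 220 260 230 251
```

View pics/c.png

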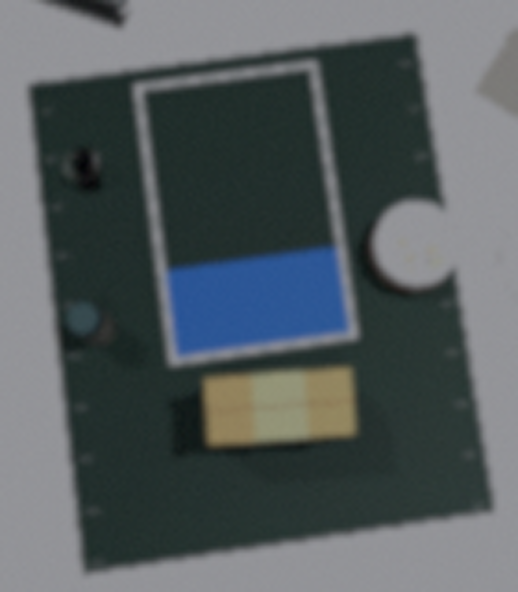

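The crop confirms it: the small parcel is at crop (280,407), behind the blue band on the mat, with the jar, glue stick and clip well to the sides. I'll push with two fingers part-open and the tool tilted back, so the gripper's body stays clear.

```bash
cat >> h.py <<'E'
B=np.array([.596,.0252,0]);TH=np.deg2rad(9.8);M=Ro.from_euler('z',TH)
def pose(cx,my,tipz,tilt):
    "front fingertip corner at mat x=cx, finger line at mat y=my, tip-centre height tipz (mm)"
    a=np.deg2rad(tilt);z=np.array([np.sin(a),0,-np.cos(a)]);x=np.array([-np.cos(a),0,-np.sin(a)])
    R=M*Ro.from_matrix(np.c_[x,[0,1,0],z])
    tip=np.array([cx-11*np.cos(a),my,tipz])
    return B+M.apply((tip-22*z)/1000),R
def rel(a,b):
    "b as seen from a"
    return np.round(a[1].inv().apply(b[0]-a[0])*100,2),np.round(np.rad2deg((a[1].inv()*b[1]).as_rotvec()),2)
def cur():
    o=telemetry.get_obs();return o["position"],Ro.from_rotvec(o["eef_rot"])
def mat(p): return M.inv().apply(np.asarray(p)-B)*1000
E
python3 - <<'E'
from h import *
s=cur();A=pose(-155,-3,110,35);C=pose(-150,-3,13.5,35)
print(A[0],C[0]);print(rel(s,A),rel(s,C),rel(A,C));print(rel(C,pose(-100,-3,13.5,35)))
E
```

```text
[ 0.42245867 -0.00782022  0.12802134] [ 0.42738571 -0.00696917  0.03152134]
(array([-38.49, -32.57,  12.53]), array([-10.76, -33.88, -34.11])) (array([-38.9 , -32.28,  22.18]), array([-10.76, -33.88, -34.11])) (array([5.13, 0.  , 8.19]), array([0., 0., 0.]))
(array([-4.1 , -0.  ,  2.87]), array([0., 0., 0.]))
```

{"api": "step_arm", "payload": {
  "steps": [
    [[-5, -4, 1.5], [-1.5, -5, -5]],
    [[-10, -8.5, 3], [-3, -10, -10]],
    [[-15, -13, 5], [-5, -15, -15]],
    [[-20, -17, 6.5], [-6, -20, -20]],
    [[-25, -21, 8], [-8, -25, -25]],
    [[-30, -25, 10], [-9.5, -30, -30]],
    [[-38.5, -32.6, 12.5], [-10.8, -33.9, -34.1]],
    [[-38.5, -32.6, 12.5], [-10.8, -33.9, -34.1]],
    [[-38.5, -32.6, 12.5], [-10.8, -33.9, -34.1]],
    [[-38.5, -32.6, 12.5], [-10.8, -33.9, -34.1]],
    [[-38.5, -32.6, 12.5], [-10.8, -33.9, -34.1]],
    [[-38.5, -32.6, 12.5], [-10.8, -33.9, -34.1]],
    [[-38.5, -32.6, 12.5], [-10.8, -33.9, -34.1]]
  ],
  "claw": 60
}}

```text
time: 2.92
position: [0.4223, -0.0069, 0.1286]
eef_rot: [-0.22, 2.521, 0.07]
ft_force: [0.9, -0.0, 0.1]
grip_width: 0.598
finger_force: 0.0
```

```bash
python3 - <<'E'
from h import *
o=telemetry.get_obs();print(o["time"],o["grip_width"],o["position"],o["ft_force"],np.round(o["joint_velocities"],3))
s=cur();print(rel(s,pose(-155,-3,110,35)),rel(s,pose(-150,-3,13.5,35)))
p,d=vision.camera("side");cv2.imwrite("pics/d.png",p)
E
```

```text
2.925 0.5977836361394655 [ 0.42230745 -0.00688589  0.12860202] [ 0.85760647 -0.01070737  0.07087743] [-0.007  0.002  0.001 -0.001  0.001 -0.   ]
(array([ 0.03, -0.09,  0.05]), array([0.11, 0.07, 0.12])) (array([ 5.17, -0.1 ,  8.23]), array([0.11, 0.07, 0.12]))
```

View pics/d.png

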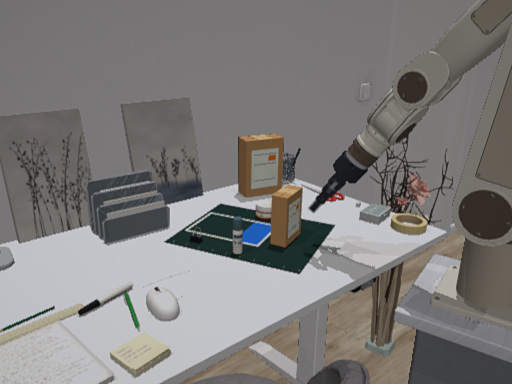

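The picture shows the parcel standing at (287,217) and the tilted gripper behind it with its tips near (312,208). Next I'll lower it.

{"api": "step_arm", "payload": {
  "steps": [
    [[1.3, 0, 2], [0, 0, 0]],
    [[2.6, 0, 4.1], [0, 0, 0]],
    [[3.9, 0, 6.2], [0, 0, 0]],
    [[4.7, -0.1, 7.4], [0, 0, 0]],
    [[5.1, -0.1, 8.2], [0, 0, 0]],
    [[5.1, -0.1, 8.2], [0, 0, 0]]
  ]
}}

```text
time: 3.72
position: [0.4295, -0.0081, 0.0324]
eef_rot: [-0.218, 2.525, 0.07]
ft_force: [0.7, -0.7, -1.3]
grip_width: 0.597
finger_force: 0.0
```

```bash
python3 - <<'E'
from h import *
o=telemetry.get_obs();print(o["time"],o["ft_force"])
s=cur()
for x in(-150,-110,-60,-28,-25):print(x,rel(s,pose(x,-3,13.5,35)))
E
```

```text
3.725 [ 0.6537011  -0.67484363 -1.33906323]
-150 (array([ 0.21,  0.15, -0.04]), array([ 0.1 , -0.11,  0.02]))
-110 (array([-3.07,  0.14,  2.25]), array([ 0.1 , -0.11,  0.02]))
-60 (array([-7.18,  0.14,  5.11]), array([ 0.1 , -0.11,  0.02]))
-28 (array([-9.8 ,  0.13,  6.94]), array([ 0.1 , -0.11,  0.02]))
-25 (array([-10.05,   0.13,   7.11]), array([ 0.1 , -0.11,  0.02]))
```

{"api": "step_arm", "payload": {
  "steps": [
    [[-0.8, 0.05, 0.55], [0, 0, 0]],
    [[-1.6, 0.1, 1.1], [0, 0, 0]],
    [[-2.2, 0.1, 1.55], [0, 0, 0]],
    [[-2.7, 0.1, 1.9], [0, 0, 0]],
    [[-3.1, 0.1, 2.2], [0, 0, 0]],
    [[-3.5, 0.1, 2.5], [0, 0, 0]],
    [[-3.9, 0.1, 2.8], [0, 0, 0]],
    [[-4.3, 0.1, 3.05], [0, 0, 0]],
    [[-4.7, 0.1, 3.35], [0, 0, 0]],
    [[-5.1, 0.1, 3.65], [0, 0, 0]],
    [[-5.5, 0.1, 3.9], [0, 0, 0]],
    [[-5.9, 0.1, 4.2], [0, 0, 0]],
    [[-6.3, 0.1, 4.5], [0, 0, 0]],
    [[-6.6, 0.1, 4.7], [0, 0, 0]],
    [[-6.8, 0.1, 4.85], [0, 0, 0]],
    [[-6.8, 0.1, 4.85], [0, 0, 0]]
  ]
}}

```text
time: 5.72
position: [0.5119, 0.0068, 0.032]
eef_rot: [-0.217, 2.523, 0.07]
ft_force: [-0.2, -0.3, 0.4]
grip_width: 0.599
finger_force: 0.1
```

```bash
cat >> h.py <<'E'
def ptop():
    p,d,W=cloud("top");Q=mat(W)
    m=(abs(W[...,2]-.143)<.008)&(abs(Q[...,1])<70)&(Q[...,0]>-150)&(Q[...,0]<80)
    n,l,s,_=cv2.connectedComponentsWithStats(m.astype(np.uint8));l=l==1+s[1:,4].argmax()
    print("parcel top in mat frame",l.sum(),rect(Q[l]));return p
E
python3 - <<'E'
from h import *
o=telemetry.get_obs();print(o["time"],o["ft_force"])
p=ptop()
s=cur()
for x in(-65,-28,-25):print(x,rel(s,pose(x,-3,13.5,35)))
q,_=vision.camera("side");cv2.imwrite("pics/e.png",np.hstack([cv2.resize(p[130:290,165:305],(350,400)),cv2.resize(q[150:290,180:340],(450,400))]))
E
```

```text
5.725 [-0.18416515 -0.27290882  0.43721633]Traceback (most recent call last):
  File "<stdin>", line 3, in <module>
  File "h.py", line 36, in ptop
    p,d,W=cloud("top");Q=mat(W)
                         ~~~^^^
  File "h.py", line 34, in mat
    def mat(p): return M.inv().apply(np.asarray(p)-B)*1000
                       ~~~~~~~~~~~~~^^^^^^^^^^^^^^^^^
  File "scipy/spatial/transform/_rotation.pyx", line 2580, in scipy.spatial.transform._rotation.Rotation.apply
ValueError: Expected input of shape (3,) or (P, 3), got (384, 512, 3).
```

```bash
sed -i 's/^def mat.*/def mat(p): return (np.asarray(p)-B)@M.as_matrix()*1000/' h.py
python3 - <<'E'
from h import *
p=ptop()
s=cur()
for x in(-65,-28,-25):print(x,rel(s,pose(x,-3,13.5,35)))
q,_=vision.camera("side");cv2.imwrite("pics/e.png",np.hstack([cv2.resize(p[130:290,165:305],(350,400)),cv2.resize(q[150:290,180:340],(450,400))]))
E
```

```text
parcel top in mat frame 710 (array([-44076.5,  -2498.2]), array([99713.5, 45143.2]), 89.95)
-65 (array([0.09, 0.08, 0.02]), array([ 0.06, -0.01, -0.01]))
-28 (array([-2.94,  0.08,  2.14]), array([ 0.06, -0.01, -0.01]))
-25 (array([-3.19,  0.08,  2.31]), array([ 0.06, -0.01, -0.01]))
```

View pics/e.png

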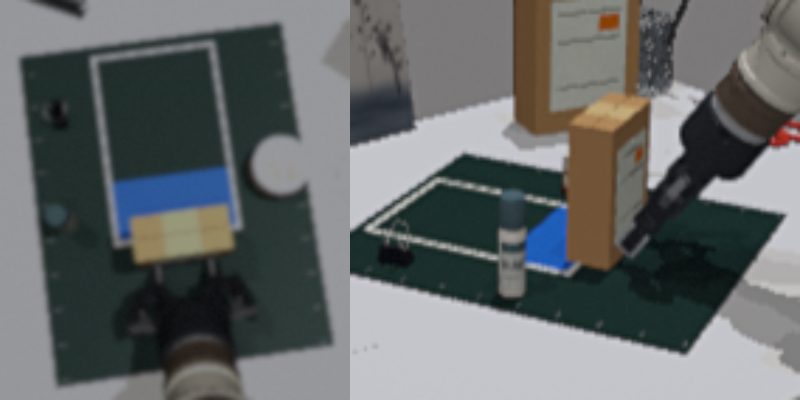

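The parcel is standing square to the mat at mat x −44 mm, with both fingertips low on the label face. I need another 45 mm.

{"api": "step_arm", "payload": {
  "steps": [
    [[-0.2, 0, 0.15], [0, 0, 0]],
    [[-0.6, 0, 0.4], [0, 0, 0]],
    [[-1.0, 0, 0.7], [0, 0, 0]],
    [[-1.4, 0, 1.0], [0, 0, 0]],
    [[-1.8, 0, 1.25], [0, 0, 0]],
    [[-2.2, 0, 1.55], [0, 0, 0]],
    [[-2.6, 0, 1.8], [0, 0, 0]],
    [[-3.0, 0.05, 2.1], [0, 0, 0]],
    [[-3.3, 0.05, 2.3], [0, 0, 0]],
    [[-3.5, 0.05, 2.45], [0, 0, 0]],
    [[-3.6, 0.05, 2.5], [0, 0, 0]],
    [[-3.65, 0.05, 2.55], [0, 0, 0]],
    [[-3.65, 0.05, 2.55], [0, 0, 0]]
  ]
}}

```text
time: 7.5
position: [0.5552, 0.0148, 0.0318]
eef_rot: [-0.216, 2.524, 0.07]
ft_force: [-0.5, -0.3, -0.4]
grip_width: 0.601
finger_force: 0.4
```

```bash
sed -i 's/\[:,:2\]\*1000)/[:,:2]*(1000 if np.max(np.abs(xy))<5 else 1))/' h.py
python3 - <<'E'
from h import *
print(telemetry.get_obs()["time"])
p=ptop()
s=cur();n=lambda x,z:rel(s,pose(x,-2.5,z,35))
print(n(-25,13.5),"back",n(-70,13.5),n(-70,125),n(-35,125))
q,_=vision.camera("side");cv2.imwrite("pics/f.png",np.hstack([cv2.resize(p[130:290,165:305],(350,400)),cv2.resize(q[150:290,180:340],(450,400))]))
E
```

```text
7.5
parcel top in mat frame 703 (array([-0.3, -1.8]), array([99.9, 45.4]), 89.75)
(array([ 0.4 ,  0.08, -0.24]), array([ 0.07, -0.07, -0.02])) back (array([ 4.09,  0.08, -2.82]), array([ 0.07, -0.07, -0.02])) (array([ -2.29,   0.09, -11.96]), array([ 0.07, -0.07, -0.02])) (array([-5.16,  0.09, -9.96]), array([ 0.07, -0.07, -0.02]))
```

View pics/f.png

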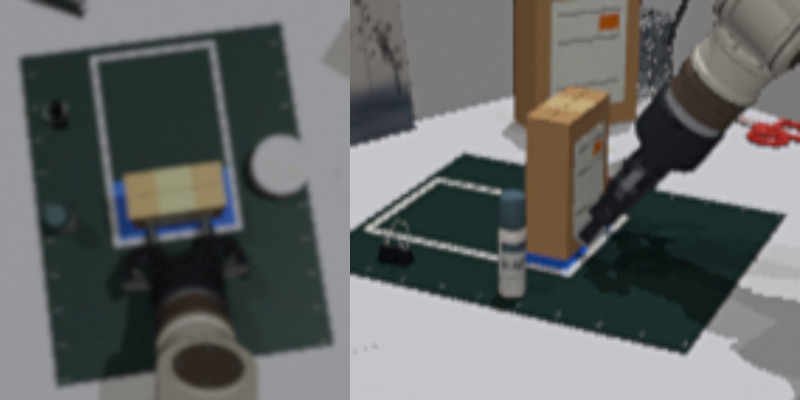

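The parcel is standing at mat x −0.3, y −1.8 with no yaw, wholly on the blue band. I'll back off, let it rest, then rise.

{"api": "step_arm", "payload": {
  "steps": [
    [[0.8, 0, -0.55], [0, 0, 0]],
    [[2.4, 0, -1.65], [0, 0, 0]],
    [[4.1, 0, -2.8], [0, 0, 0]],
    [[4.1, 0, -2.8], [0, 0, 0]],
    [[3.1, 0, -4.2], [0, 0, 0]],
    [[2.1, 0, -5.7], [0, 0, 0]],
    [[1.1, 0, -7.1], [0, 0, 0]],
    [[0.1, 0, -8.6], [0, 0, 0]],
    [[-0.9, 0.05, -10], [0, 0, 0]],
    [[-1.9, 0.1, -11.4], [0, 0, 0]],
    [[-1.9, 0.1, -11.4], [0, 0, 0]],
    [[-1.9, 0.1, -11.4], [0, 0, 0]],
    [[-1.9, 0.1, -11.4], [0, 0, 0]]
  ]
}}

```text
time: 9.22
position: [0.5056, 0.0073, 0.1351]
eef_rot: [-0.216, 2.526, 0.07]
ft_force: [-0.1, -0.1, 0.1]
grip_width: 0.606
finger_force: 0.0
```

```bash
python3 - <<'E'
from h import *
print(telemetry.get_obs()["time"]);ptop()
s=cur()
for x in(-70,-25,0,20,32):print(x,rel(s,pose(x,-2,118,35)))
E
```

```text
9.225
parcel top in mat frame 704 (array([-0.2, -1.9]), array([99.9, 45.2]), 89.95)
-70 (array([-0.09,  0.03, -0.04]), array([ 0.08, -0.17, -0.03]))
-25 (array([-3.78,  0.03,  2.53]), array([ 0.08, -0.17, -0.03]))
0 (array([-5.84,  0.03,  3.96]), array([ 0.08, -0.17, -0.03]))
20 (array([-7.48,  0.03,  5.1 ]), array([ 0.08, -0.17, -0.03]))
32 (array([-8.46,  0.03,  5.78]), array([ 0.08, -0.17, -0.03]))
```

{"api": "step_arm", "payload": {
  "steps": [
    [[-1, 0, 0.7], [0, 0, 0]],
    [[-2, 0, 1.35], [0, 0, 0]],
    [[-3, 0, 2], [0, 0, 0]],
    [[-3.5, 0, 2.35], [0, 0, 0]],
    [[-4, 0, 2.7], [0, 0, 0]],
    [[-4.4, 0, 3], [0, 0, 0]],
    [[-4.8, 0, 3.25], [0, 0, 0]],
    [[-5.2, 0, 3.5], [0, 0, 0]],
    [[-5.6, 0, 3.8], [0, 0, 0]],
    [[-6, 0, 4.1], [0, 0, 0]],
    [[-6.4, 0, 4.35], [0, 0, 0]],
    [[-6.8, 0, 4.65], [0, 0, 0]],
    [[-7.2, 0, 4.9], [0, 0, 0]],
    [[-7.6, 0, 5.2], [0, 0, 0]],
    [[-8, 0, 5.45], [0, 0, 0]],
    [[-8.1, 0, 5.5], [0, 0, 0]],
    [[-7.5, 0, 5.1], [0, 0, 0]],
    [[-6, 0, 4.1], [0, 0, 0]],
    [[-4, 0, 2.7], [0, 0, 0]],
    [[-4, 0, 2.7], [0, 0, 0]]
  ]
}}

```text
time: 11.78
position: [0.5512, 0.0152, 0.136]
eef_rot: [-0.216, 2.527, 0.07]
ft_force: [-0.3, -0.3, 0.4]
grip_width: 0.601
finger_force: 0.0
```

```bash
python3 - <<'E'
from h import *
print(telemetry.get_obs()["time"])
p,d,W=cloud("top");Q=mat(W)
m=(abs(W[...,2]-.048)<.01)&(abs(Q[...,1])<85)&(Q[...,0]>-20)&(Q[...,0]<220)
n,l,s,_=cv2.connectedComponentsWithStats(m.astype(np.uint8));print(rect(Q[l==1+s[1:,4].argmax()]))
q,_=vision.camera("side");cv2.imwrite("pics/g.png",np.hstack([cv2.resize(p[130:290,165:305],(350,400)),cv2.resize(q[150:290,180:340],(450,400))]))
E
```

```text
11.775
(array([94.1, -1.7]), array([ 99.8, 141.4]), 89.98)
```

View pics/g.png

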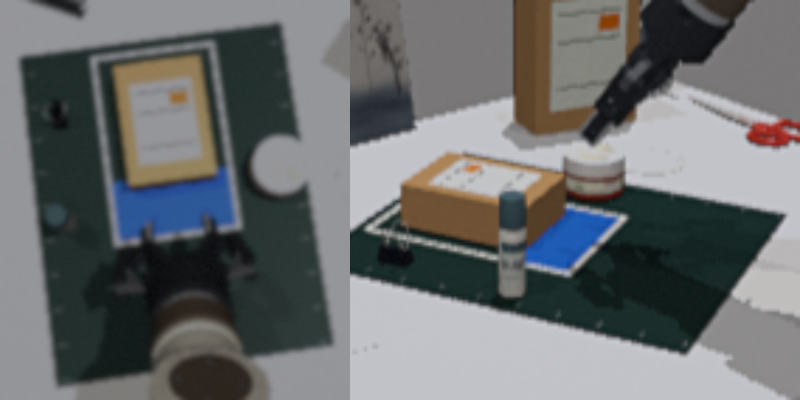

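The parcel lies label up at mat x 23 to 165, y −52 to +48, well inside the outline. The glue stick, jar and clip are where they stood, and the robot is clear of everything.

```bash
python3 -c "
from h import *
print(hand_in())"
```

```text
the job is handed in; nothing more can be done
None
```

The job is handed in at about 12 s: the smaller parcel slid upright onto the blue band, rested there, then was tipped and now lies label up inside the outline, with the glue stick, jar and clip left where they stood.

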